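# Key and seat the spice grinder's lid

### The job

Close the steel spice grinder: with a fingertip, push the black rib on its lid round until the notch in the lid's rim stands over the pin on the grinder's base, then press the lid straight down until it is fully seated over the pin, and move clear. Turn and press the lid only, never lift it or force it down while the notch is off the pin, and leave the other things on the counter where they are.

Things in the scene. Friction and masses are not known exactly. Their poses are not given: they have to be found in the camera images.
- grinder: Counter at z = 0. Steel spice grinder base, upright and fixed to the counter: 136 mm across at its flange, whose flat top (the seat) is 70 mm above the counter. Origin under its centre, on the counter; z up is the lid's turning axis; the pin lies towards its +x. A thing may stand about 130 mm from its axis on either side, no taller than 90 mm.
- pin (a point): Locating pin of the grinder base, on the dark gasket that lines the seat: a 7 mm thick round steel bar with a rounded top, lying radially on the flange from 44 mm to 56 mm out from the axis, its top 77 mm above the counter; it comes out of a 10 x 12 mm post (56 to 66 mm out, top 85 mm above the counter) that shows outside the lid. The point is on top of the pin, 50 mm from the axis.
- lid_axis (a point): Centre of the grinder lid's flat top, on the turning axis (86 mm above the counter with the lid up, 78 mm seated). The lid is an aluminium disc, 108 mm across, 8 mm thick. It turns either way without end on the spindle, and slides down it 8 mm. Its x axis points from the axis to the notch. A stiff rubber fit holds it where it is left: pushing the rib takes about 2 N, pressing down about 5 N, and it stays put once let go.
- lid_notch (a point): Notch in the lid's rim, open outwards and through the disc, 12 mm wide, 12 mm deep; the point is level with the lid's flat top, 50 mm from the axis on the notch's centre line. The lid goes down only when the notch is over the pin (2.5 mm play each side); otherwise it stops on the pin after 1 mm.
- lid_rib (a point): Black upright rib on the lid, exactly opposite the notch: a radial bar 30 mm long (21 to 51 mm from the axis), 12 mm wide, 18 mm high above the lid's flat top. The point is the centre of its upper face, 36 mm from the axis. Push on either long side.
- lid_pad (a point): Black rubber press pad on the lid, 30 mm across, 3.5 mm high above the lid's flat top; the point is the centre of its upper face, 12 mm from the axis towards the notch.
- lid (a joint): Height of the grinder lid, m: 0 raised (1 mm above the pin), grows as it goes down, 0.008 fully seated; negative when lifted.
- lid_turn (a joint): Turn of the grinder lid, rad, anticlockwise from above: 0 (or 6.283, or any whole turn) with the notch exactly over the pin.
- pot_holder: grey silicone pot holder disc, 150 mm across, 7 mm thick with low bumps, lying on the cast-iron griddle; origin under its centre. To be left alone.
- clip_box: clear plastic box with white latching clips, 136 x 196 x 85 mm, right of the grinder; origin under its centre. To be left alone.
- salt_cellar: round wooden salt cellar with a pivot lid, 82 mm across, about 64 mm tall, standing beside the grinder; origin under its centre. To be left alone.
- jar_a: small spice jar with a steel cap, 46 mm across, 85 mm tall, standing beside the grinder; origin under its centre. To be left alone.
- jar_b: an identical spice jar, standing farther out, beyond the grinder to the left; origin under its centre. To be left alone.
There are look-alikes about, which are no part of the job. What is shaped like the grinder but red is not meant.

How it is judged:
By the outcome, as a careful person would: the job done as asked, in the order asked, and still so for the second after the job is handed in, with the robot touching nothing.
It also fails if it takes over 67 s, if anything falls off the work surface, if the arm or the gripper's body presses on something with over 40 N, if the wrist force passes 120 N, or if a joint passes its speed limit or range.

### The arm

A 6-joint arm with a two-finger parallel gripper is mounted at the origin on the work surface. World frame = base frame: x ahead of the robot, y to its left, z up, the work surface at z = 0. Lengths are in m, angles in rad, forces in N, time in s.
With the tool pointing down it reaches from about 0.375 to 0.9 m from the base axis. Payload 3.1 kg.
Tool frame: the origin (TCP) lies midway between the tips of the shut fingers; the grasp point (between the pads) lies manip.grip_depth behind it (manip.grip_depth is the distance from the TCP to the grasp point, in m); z points along the fingers, y is the direction in which the jaws open and shut (so a half turn about z gives the same grasp; the last joint's range is limited). The gripper opens to 85 mm and grips with 20 to 120 N. Pads are 22 mm wide; open, the fingers measure 114 mm over their backs; the gripper's body (76 mm by 85 mm) begins 54 mm behind the grasp point. The pads swing forward as they close: fully open they stand 13 mm farther back than shut.
Start: joints at [1.087, 0.527, 1.433, -0, 1.181, -0.178], TCP at [0.188, 0.596, 0.231] pointing down, gripper open.
Joint ranges: [-3.08, 3.08], [-0.75, 2.2], [0.22, 2.44], [-1.43, 4.57], [0, 2.65], [-2.85, 2.85]. Speed limits (rad/s): [2.79, 2.79, 3.14, 3.14, 3.14, 3.14].

### API

Orientations are given as a unit quaternion [x, y, z, w].
In Python, from station import manip, vision gives the robot as it stands.
- The arm moves only by the shell command python3 -m crank 'ROWS' [FORCE]. ROWS is JSON, a list of rows, each an object with "grip": the closure, from 0 (fully open) to 1 (shut); "offset": the shift along the tool's x, y, z in mm, a list of three; "angular": the turn, a rotation vector about the tool's x, y, z in degrees, a list of three. A call has 1 to 10 rows; each row is the pose to reach, as a shift and turn from the pose commanded when the call began, along the tool's axes at that moment; what a row does not reach only later rows make up. A row lasts 1/10 s, in which the tool goes at most 50 mm and 8.59 degrees, less where a joint would pass 70% of its speed; a pose out of reach is approached as far as the arm can. A call with a gripper value outside its range is refused whole. The fingers move at their own pace and stop on an object; FORCE is the grip in N (left out, the last holds). Time passes only in rows, so rows that repeat a pose let the fingers close. It gives the time, the measured TCP pose, the force and the opening at its end, in the units of the state.
- manip.sense(): the state, without advancing time (a new reading comes with each control period).
- vision.snapshot(name): name is "scene" or "top" or "wrist"; returns a dict with "pixels" (420x560x3 uint8, red, green, blue), "intrinsics" (3x3 intrinsics, pixels), "R" (3x3) and "t" (3): a world point X has camera coordinates R X + t. Camera axes: x right, y down, z forward; pixel columns grow to the right and rows downward; lengths in m; the calibration is good to about 2 mm. A picture is of the moment at which its call begins. There is no depth.
- manip.sign_off(): hands the job in, once; it reports no verdict.
The state is a dict: "t": time; "q": joint angles; "qd": joint speeds; "tau": joint torques, N m; "tcp_pos": TCP position; "tool_rot": TCP orientation; "force": force on the tool from outside, world axes, zero at the start; "ft_torque": the same for the moment, N m; "finger_gap": opening from 0.0 (shut) to 1.0 (fully open).
Only numpy, scipy, OpenCV 4.12 (cv2) and the standard library are available. Lean on these libraries where they do the work, as an engineer would, in place of code of your own. Each camera call takes 0.05 s, during which the arm holds its last target.

## Working session

There is one attempt and no reset: what is moved stays moved. The work goes in short steps, Python scripts to look and compute and a shell command to move; the robot and the scene stay as the last step left them, time stands still between calls to the robot, and variables do not carry over. Pictures are saved under pics/ and viewed, and the job is handed in when it is done.

```bash
mkdir -p pics; ls; python3 - <<'E'
from station import manip, vision
import cv2
s=manip.sense();print(s)
print(manip.grip_depth)
for n in("scene","top","wrist"):
    d=vision.snapshot(n);cv2.imwrite(f"pics/a_{n}.png",d["pixels"][:,:,::-1]);print(n,d["intrinsics"],d["R"],d["t"])
E
```

```text
pics
{'t': 0.0, 'q': array([ 1.08652305e+00,  5.28459122e-01,  1.43392595e+00, -8.63925186e-07,
        1.18139170e+00, -1.78467824e-01]), 'qd': array([ 0.00065423,  0.00032816, -0.00017584, -0.00119322, -0.00166036,
        0.00039461]), 'tau': array([-1.12495334e-03, -4.42355025e+01, -1.78023255e+01, -5.05363987e-04,
        8.44023773e-03, -8.90442834e-06]), 'tcp_pos': array([0.18777269, 0.59536464, 0.23033043]), 'tool_rot': array([ 1.52307379e-01,  9.88332570e-01, -1.03277833e-03, -3.54912122e-04]), 'force': array([-0.66369457, -0.72346503,  0.5452585 ]), 'ft_torque': array([-0.00116955,  0.02261527,  0.0199034 ]), 'finger_gap': 1.0003754889809633}
0.0187
scene [[528.84611883   0.         281.38120632]
 [  0.         528.84611883 207.87403846]
 [  0.           0.           1.        ]] [[ 0.10850472  0.99406453  0.00790124]
 [ 0.77414993 -0.07950895 -0.62798902]
 [-0.62363339  0.07425652 -0.77818209]] [-0.10320153 -0.3655101   1.97723239]
top [[465.45735991   0.         277.8887303 ]
 [  0.         465.45735991 203.82062519]
 [  0.           0.           1.        ]] [[ 1.69252767e-02 -9.99850177e-01  3.62739992e-03]
 [-9.85583003e-01 -1.72943708e-02 -1.68306415e-01]
 [ 1.68343932e-01 -7.26471062e-04 -9.85728052e-01]] [0.00687226 0.52871138 1.39279947]
wrist [[318.57901558   0.         277.67760347]
 [  0.         318.57901558 207.65235778]
 [  0.           0.           1.        ]] [[ 0.30049342  0.95378165 -0.00206584]
 [ 0.91419231 -0.28740169  0.28574934]
 [ 0.27194875 -0.08775437 -0.95830217]] [-0.62551453 -0.03703989  0.379848  ]
```

View pics/a_scene.png

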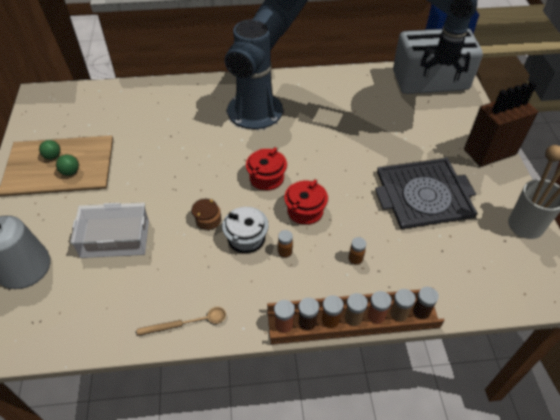

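View pics/a_top.png

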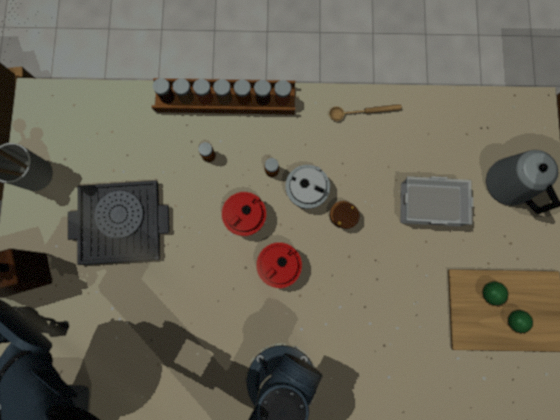

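View pics/a_wrist.png

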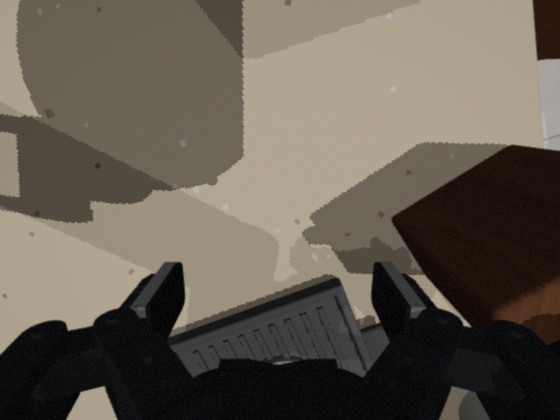

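The top view shows three grinder-shaped things: red at (244,213), red at (279,265), and steel at (308,188). Only the last is steel, so it is the one meant. The salt cellar is at (344,214) and jar_a at (272,168). I'll enlarge to confirm.

```bash
python3 - <<'E'
import cv2,numpy as np
a=cv2.imread("pics/a_top.png")[155:225,265:365]
cv2.imwrite("pics/b_top.png",cv2.resize(a,None,fx=8,fy=8,interpolation=cv2.INTER_CUBIC))
a=cv2.imread("pics/a_scene.png")[190:265,185:305]
cv2.imwrite("pics/b_scene.png",cv2.resize(a,None,fx=6.5,fy=6.5,interpolation=cv2.INTER_CUBIC))
E
```

```text
(no output)
```

View pics/b_top.png

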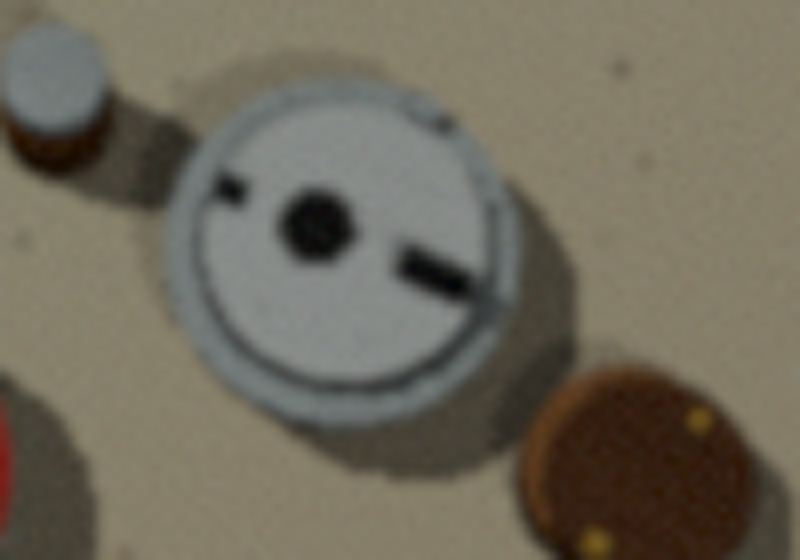

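View pics/b_scene.png

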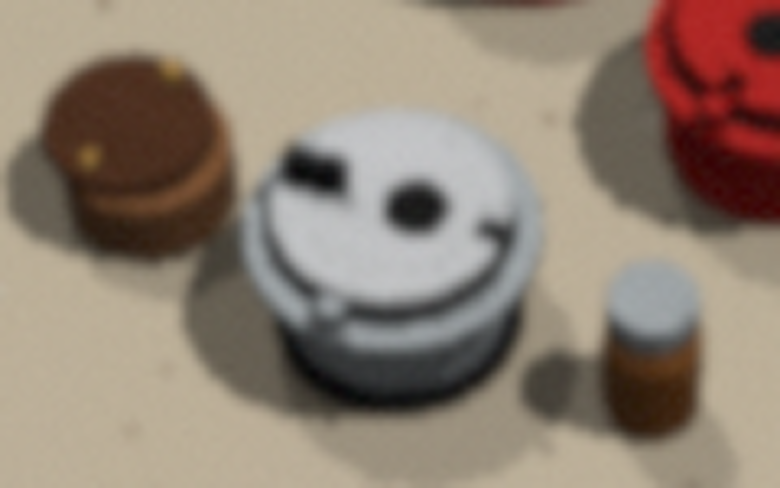

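```bash
cat > h.py <<'E'
import numpy as np
from station import manip, vision
from scipy.spatial.transform import Rotation as Ro
def ray(d,u,v,z):
    K,R,t=[np.array(d[k]) for k in("intrinsics","R","t")]
    r=R.T@np.linalg.inv(K)@[u,v,1]; c=-R.T@t
    return c+r*(z-c[2])/r[2]
E
python3 - <<'E'
from h import *
T=vision.snapshot("top");S=vision.snapshot("scene")
def show(d,o,f,P):
    out={}
    for n,(x,y,z) in P.items():
        out[n]=ray(d,o[0]+(x+.5)/f-.5,o[1]+(y+.5)/f-.5,z);print(n,out[n].round(4))
    return out
for d,o,f,P in((T,(265,155),8,dict(pad=(317,227,.0895),rib=(432,272,.104),notch=(230,190,.086),lidc=(346,241,.086),flange=(343,252,.07),post=(435,118,.085),salt=(640,470,.064),jar=(55,80,.085))),
 (S,(185,190),6.5,dict(pad=(415,206,.0895),rib=(315,165,.104),notch=(495,231,.086),lidc=(392,208,.086),post=(328,303,.085),flange=(392,228,.07)))):
    r=show(d,o,f,P); n=r['notch']-r['rib'];print('ang notch from rib',np.degrees(np.arctan2(n[1],n[0])))
    c=r['lidc'];
    for k in('post','notch','rib','pad'):
        e=r[k]-c;print(k,np.hypot(*e[:2]),np.degrees(np.arctan2(e[1],e[0])))
E
```

```text
pad [ 0.5861 -0.0622  0.0895]
rib [ 0.5666 -0.1043  0.104 ]
notch [ 0.6006 -0.0293  0.086 ]
lidc [ 0.5817 -0.0734  0.086 ]
flange [ 0.5808 -0.0733  0.07  ]
post [ 0.6303 -0.107   0.085 ]
salt [ 0.4995 -0.187   0.064 ]
jar [0.6425 0.0377 0.085 ]
ang notch from rib 65.57547544436521
post 0.05906374502119492 -34.674267579317814
notch 0.047924712960824435 66.71920359826287
rib 0.034381229153568886 -116.0188909809191
pad 0.012043467594227272 68.3355215717939
pad [ 0.5891 -0.0575  0.0895]
rib [ 0.5727 -0.1004  0.104 ]
notch [ 0.6041 -0.023   0.086 ]
lidc [ 0.5865 -0.0678  0.086 ]
post [ 0.6352 -0.0991  0.085 ]
flange [ 0.5855 -0.0684  0.07  ]
ang notch from rib 67.9531332382351
post 0.05792564456681553 -32.74214597292769
notch 0.04811443900275892 68.5639413772338
rib 0.035395051184716905 -112.87718518114939
pad 0.01060268701817426 75.69513590307015
```

The enlarged crops confirm the steel grinder. In the top crop the rib is at (432,272), the pad at (317,227), the notch at (230,190) and the post at (435,118). Rib, pad and notch line up, and the radii fit (rib 35 vs 36, notch 48 vs 50, post 59 vs 61 mm). The notch sits at about 67° and the pin at about -34°, so the lid needs roughly a 100° clockwise turn. The two cameras disagree by about 5 mm on the centre, so I'll refine it with the wrist camera.

```bash
cat >> h.py <<'E'
def toolto(p,yawx=None):
    """offset mm and turn about tool z (deg) to reach world p, tool down with x-axis at yawx"""
    s=manip.sense(); R=Ro.from_quat(s["tool_rot"]); 
    o=R.inv().apply(np.array(p)-s["tcp_pos"])*1e3
    x=R.apply([1,0,0]); y=np.degrees(np.arctan2(x[1],x[0]))
    print("t",round(s["t"],2),"tcp",s["tcp_pos"].round(4),"yaw",round(y,2),"force",np.round(s["force"],1),"offset",o.round(1))
    if yawx is not None:
        Rt=Ro.from_matrix(np.array([[np.cos(np.radians(yawx)),np.sin(np.radians(yawx)),0],[np.sin(np.radians(yawx)),-np.cos(np.radians(yawx)),0],[0,0,-1]]).T)
        print("rotvec",np.degrees((R.inv()*Rt).as_rotvec()).round(2))
E
python3 - <<'E'
from h import *
d=vision.snapshot("wrist");R=Ro.from_quat(manip.sense()["tool_rot"])
c=-d["R"].T@d["t"];print("cam in tool",R.inv().apply(c-manip.sense()["tcp_pos"]),"axis in tool",R.inv().apply(d["R"][2]))
toolto([.5,-.13,.25],156);toolto([.585,-.07,.25],156)
E
```

```text
cam in tool [ 0.07332572  0.00157028 -0.14271284] axis in tool [-2.86055629e-01 -2.44647076e-04  9.58212981e-01]
t 0.3 tcp [0.188  0.5958 0.231 ] yaw 162.48 force [ 0.4  0.5 -0.6] offset [-516.  -598.2  -18.7]
rotvec [-0.04 -0.01  6.48]
t 0.3 tcp [0.188  0.5958 0.231 ] yaw 162.48 force [ 0.4  0.5 -0.6] offset [-579.  -515.4  -18.7]
rotvec [-0.04 -0.01  6.48]
```

```bash
python3 - <<'E'
from h import *
toolto([.63,-.09,.25],156)
E
```

```text
t 0.3 tcp [0.188  0.5958 0.231 ] yaw 162.48 force [ 0.4  0.5 -0.6] offset [-627.9 -520.9  -18.7]
rotvec [-0.04 -0.01  6.48]
```

```bash
python3 -m crank '[{"grip":1,"offset":[-30,-25,-19],"angular":[0,0,1]},{"grip":1,"offset":[-64,-53,-19],"angular":[0,0,3]},{"grip":1,"offset":[-98,-81,-19],"angular":[0,0,6.5]},{"grip":1,"offset":[-132,-109,-19],"angular":[0,0,6.5]},{"grip":1,"offset":[-166,-137,-19],"angular":[0,0,6.5]},{"grip":1,"offset":[-200,-165,-19],"angular":[0,0,6.5]},{"grip":1,"offset":[-234,-193,-19],"angular":[0,0,6.5]},{"grip":1,"offset":[-268,-221,-19],"angular":[0,0,6.5]},{"grip":1,"offset":[-302,-250,-19],"angular":[0,0,6.5]},{"grip":1,"offset":[-336,-279,-19],"angular":[0,0,6.5]}]' 20
python3 - <<'E'
from h import *
toolto([.63,-.09,.25],156)
E
```

```text
t: 1.3
tcp_pos: [0.4253, 0.2272, 0.2505]
tool_rot: [0.208, 0.978, 0.0, 0.0]
force: [1.3, 0.7, 0.6]
finger_gap: 0.0
t 1.3 tcp [0.4253 0.2272 0.2505] yaw 155.98 force [1.3 0.7 0.6] offset [-316.1 -206.5    0.6]
rotvec [ 0.03  0.03 -0.02]
```

```bash
python3 -m crank '[{"grip":1,"offset":[-40,-26,0],"angular":[0,0,0]},{"grip":1,"offset":[-80,-52,0],"angular":[0,0,0]},{"grip":1,"offset":[-120,-78,0],"angular":[0,0,0]},{"grip":1,"offset":[-160,-104,0],"angular":[0,0,0]},{"grip":1,"offset":[-200,-130,0],"angular":[0,0,0]},{"grip":1,"offset":[-240,-156,0],"angular":[0,0,0]},{"grip":1,"offset":[-280,-182,0],"angular":[0,0,0]},{"grip":1,"offset":[-310,-200,0],"angular":[0,0,0]},{"grip":1,"offset":[-310,-200,0],"angular":[0,0,0]},{"grip":1,"offset":[-310,-200,0],"angular":[0,0,0]}]'
python3 - <<'E'
from h import *
import cv2,pickle
toolto([.63,-.09,.25],156)
d=vision.snapshot("wrist");pickle.dump(d,open("w1.pkl","wb"));cv2.imwrite("pics/c_wrist.png",d["pixels"][:,:,::-1])
E
```

```text
t: 2.3
tcp_pos: [0.626, -0.0806, 0.2497]
tool_rot: [0.209, 0.978, 0.0, -0.001]
force: [0.2, 0.6, -0.1]
finger_gap: 0.003
t 2.3 tcp [ 0.626  -0.0806  0.2497] yaw 155.89 force [ 0.2  0.6 -0.1] offset [-7.5 -6.9 -0.3]
rotvec [ 0.02 -0.09 -0.11]
```

View pics/c_wrist.png

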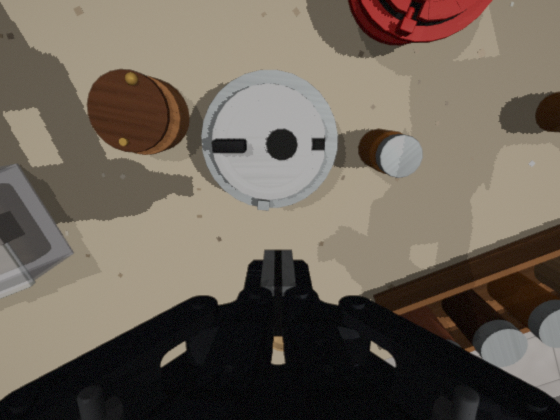

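```bash
python3 - <<'E'
import cv2
a=cv2.imread("pics/c_wrist.png")[65:215,195:345]
cv2.imwrite("pics/d.png",cv2.resize(a,None,fx=4,fy=4,interpolation=cv2.INTER_CUBIC))
E
```

```text
(no output)
```

View pics/d.png

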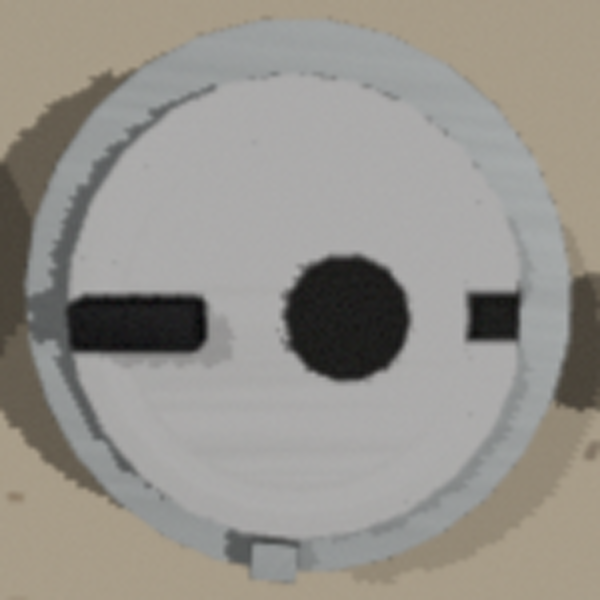

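```bash
cat >> h.py <<'E'
def show(d,o,f,P):
    r={n:ray(d,o[0]+(x+.5)/f-.5,o[1]+(y+.5)/f-.5,z) for n,(x,y,z) in P.items()}
    c=r['lidc']
    for k,p in r.items():
        e=p-c;print(k,p.round(4),"r",(1e3*np.hypot(*e[:2])).round(1),"ang",np.degrees(np.arctan2(e[1],e[0])).round(1))
    return r
E
python3 - <<'E'
from h import *
import pickle
d=pickle.load(open("w1.pkl","rb"))
show(d,(195,65),4,dict(lidc=(294.5,305.5,.086),flange=(298,295,.07),pad=(347,318,.0895),rib=(137,322,.104),notch=(502,317,.086),notchin=(468,317,.086),post=(274,562,.085)))
E
```

```text
lidc [ 0.5792 -0.0677  0.086 ] r 0.0 ang 0.0
flange [ 0.5783 -0.0668  0.07  ] r 1.3 ang 136.9
pad [ 0.5866 -0.0575  0.0895] r 12.6 ang 54.1
rib [ 0.567  -0.1002  0.104 ] r 34.7 ang -110.6
notch [ 0.6017 -0.0239  0.086 ] r 49.2 ang 62.8
notchin [ 0.5984 -0.0313  0.086 ] r 41.2 ang 62.2
post [ 0.6347 -0.0988  0.085 ] r 63.6 ang -29.2
```

```bash
python3 - <<'E'
from h import *
toolto([.5948,-.1169,.13],155.5)
E
```

```text
t 2.35 tcp [ 0.6254 -0.0796  0.2498] yaw 155.96 force [ 0.6 -0.1 -0. ] offset [ 12.5 -46.6 119.8]
rotvec [ 0.01 -0.12  0.46]
```

```bash
python3 -m crank '[{"grip":1,"offset":[4,-15,20],"angular":[0,0,0.5]},{"grip":1,"offset":[8,-30,45],"angular":[0,0,0.5]},{"grip":1,"offset":[12.5,-46.5,75],"angular":[0,0,0.5]},{"grip":1,"offset":[12.5,-46.5,100],"angular":[0,0,0.5]},{"grip":1,"offset":[12.5,-46.5,120],"angular":[0,0,0.5]},{"grip":1,"offset":[12.5,-46.5,120],"angular":[0,0,0.5]},{"grip":1,"offset":[12.5,-46.5,120],"angular":[0,0,0.5]}]'
python3 - <<'E'
from h import *
import cv2
toolto([.5948,-.1169,.0925],155.5)
d=vision.snapshot("wrist");cv2.imwrite("pics/e_wrist.png",d["pixels"][:,:,::-1])
E
```

```text
t: 3.05
tcp_pos: [0.5956, -0.1162, 0.1307]
tool_rot: [0.212, 0.977, 0.0, -0.0]
force: [0.1, 0.5, 1.0]
finger_gap: 0.002
t 3.05 tcp [ 0.5956 -0.1162  0.1307] yaw 155.57 force [0.1 0.5 1. ] offset [ 0.4 -1.  38.2]
rotvec [ 0.01 -0.03  0.07]
```

View pics/e_wrist.png

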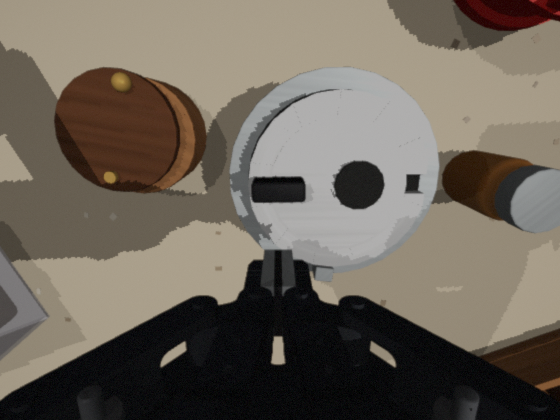

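The wrist view shows the fingertip at (278,255), in line with the rib centre at (278,188) and clear of it. Descending beside the rib.

```bash
python3 -m crank '[{"grip":1,"offset":[0,0,15],"angular":[0,0,0]},{"grip":1,"offset":[0,0,30],"angular":[0,0,0]},{"grip":1,"offset":[0,0,37],"angular":[0,0,0]},{"grip":1,"offset":[0,0,37],"angular":[0,0,0]},{"grip":1,"offset":[0,0,37],"angular":[0,0,0]}]'
python3 - <<'E'
from h import *
import cv2
toolto([.5948,-.1169,.0925],155.5)
d=vision.snapshot("wrist");cv2.imwrite("pics/f_wrist.png",d["pixels"][:,:,::-1])
# arc: TCP relative to axis, tool frame, rotating about c
s=manip.sense();R=Ro.from_quat(s["tool_rot"]);c=np.array([.5815,-.069])
print("axis in tool",R.inv().apply(np.r_[c,s["tcp_pos"][2]]-s["tcp_pos"])*1e3)
E
```

```text
t: 3.6
tcp_pos: [0.5966, -0.1175, 0.0943]
tool_rot: [0.212, 0.977, -0.0, 0.001]
force: [0.1, -0.4, 0.2]
finger_gap: -0.002
t 3.6 tcp [ 0.5966 -0.1175  0.0943] yaw 155.5 force [ 0.1 -0.4  0.2] offset [ 1.9 -0.2  1.8]
rotvec [ 0.   0.1 -0. ]
axis in tool [34.00256837 37.944744   -0.06667136]
```

View pics/f_wrist.png

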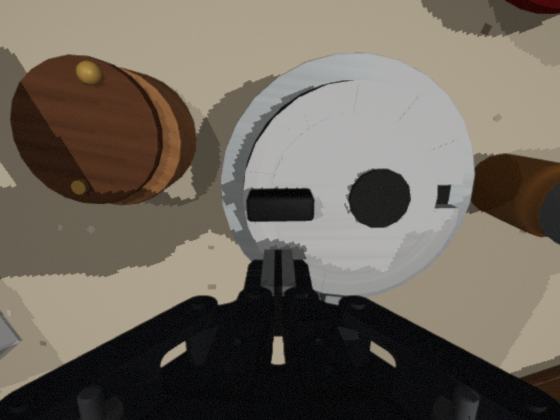

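```bash
python3 -m crank '[{"grip":1,"offset":[4,0,1],"angular":[0,0,0]},{"grip":1,"offset":[8,0,1],"angular":[0,0,0]},{"grip":1,"offset":[12,0,1],"angular":[0,0,0]},{"grip":1,"offset":[12,0,1],"angular":[0,0,0]}]'
python3 -m crank '[{"grip":1,"offset":[2,0,0],"angular":[0,0,0]},{"grip":1,"offset":[4,0,0],"angular":[0,0,0]},{"grip":1,"offset":[4,0,0],"angular":[0,0,0]}]'
python3 - <<'E'
from h import *
import cv2
toolto([.5948,-.1169,.0925],155.5)
d=vision.snapshot("wrist");cv2.imwrite("pics/g_wrist.png",cv2.resize(d["pixels"][40:300,200:500,::-1],None,fx=2,fy=2))
E
```

```text
t: 4.05
tcp_pos: [0.5841, -0.112, 0.0924]
tool_rot: [0.212, 0.977, 0.0, -0.001]
force: [-1.0, 0.1, -0.2]
finger_gap: -0.003
t: 4.35
tcp_pos: [0.5819, -0.1112, 0.0925]
tool_rot: [0.212, 0.977, -0.0, 0.001]
force: [0.9, -0.9, -1.1]
finger_gap: 0.004
t 4.35 tcp [ 0.5819 -0.1112  0.0925] yaw 155.48 force [ 0.9 -0.9 -1.1] offset [-14.1   0.1   0. ]
rotvec [-0.    0.09 -0.02]
```

View pics/g_wrist.png

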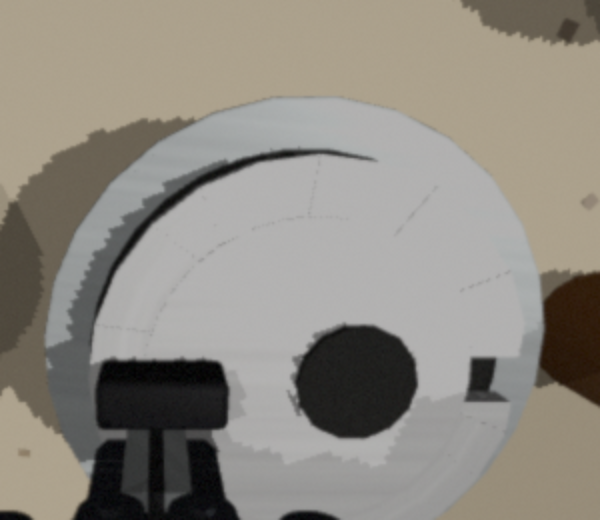

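Contact felt (about 1.3 N). I'll work out an arc about the axis in tool coordinates.

```bash
cat >> h.py <<'E'
def arc(phis,c=(.5815,-.069),dr=0):
    s=manip.sense();R=Ro.from_quat(s["tool_rot"])
    a=R.inv().apply(np.r_[c,s["tcp_pos"][2]]-s["tcp_pos"])*1e3; a[2]=0
    print("axis in tool",a.round(1),"force tool",R.inv().apply(s["force"]).round(1))
    for f in phis: print(f,(a-Ro.from_rotvec([0,0,f],degrees=True).apply(a)).round(1))
E
python3 -c "
from h import *
arc(range(4,45,4))"
```

```text
axis in tool [17.9 38.2  0. ] force tool [-1.4  1.   0.9]
4 [ 2.7 -1.2  0. ]
8 [ 5.5 -2.1  0. ]
12 [ 8.3 -2.9  0. ]
16 [11.2 -3.4  0. ]
20 [14.1 -3.8  0. ]
24 [17.1 -4.   0. ]
28 [20.  -3.9  0. ]
32 [23.  -3.7  0. ]
36 [25.9 -3.2  0. ]
40 [28.7 -2.6  0. ]
44 [31.6 -1.7  0. ]
```

```bash
python3 -m crank '[{"grip":1,"offset":[3,-1,0],"angular":[0,0,4]},{"grip":1,"offset":[5.5,-2,0],"angular":[0,0,8]},{"grip":1,"offset":[8.5,-3,0],"angular":[0,0,12]},{"grip":1,"offset":[11,-3.5,0],"angular":[0,0,16]},{"grip":1,"offset":[14,-4,0],"angular":[0,0,20]},{"grip":1,"offset":[17,-4,0],"angular":[0,0,24]},{"grip":1,"offset":[17,-4,0],"angular":[0,0,24]}]'
python3 - <<'E'
from h import *
import cv2
arc(range(4,41,4))
toolto([.5948,-.1169,.0925],155.5)
d=vision.snapshot("wrist");cv2.imwrite("pics/i_wrist.png",cv2.resize(d["pixels"][40:300,200:500,::-1],None,fx=2,fy=2))
E
```

```text
t: 5.1
tcp_pos: [0.5648, -0.1075, 0.0925]
tool_rot: [0.411, 0.912, 0.0, 0.001]
force: [1.2, -0.1, 0.2]
finger_gap: 0.001
axis in tool [17.8 38.1  0. ] force tool [-0.8  0.8 -0.2]
4 [ 2.7 -1.1  0. ]
8 [ 5.5 -2.1  0. ]
12 [ 8.3 -2.9  0. ]
16 [11.2 -3.4  0. ]
20 [14.1 -3.8  0. ]
24 [17.  -3.9  0. ]
28 [20.  -3.9  0. ]
32 [22.9 -3.6  0. ]
36 [25.8 -3.2  0. ]
40 [28.6 -2.5  0. ]
t 5.1 tcp [ 0.5648 -0.1075  0.0925] yaw 131.47 force [ 1.2 -0.1  0.2] offset [-26.9  16.3   0. ]
rotvec [  0.03   0.07 -24.03]
```

View pics/i_wrist.png

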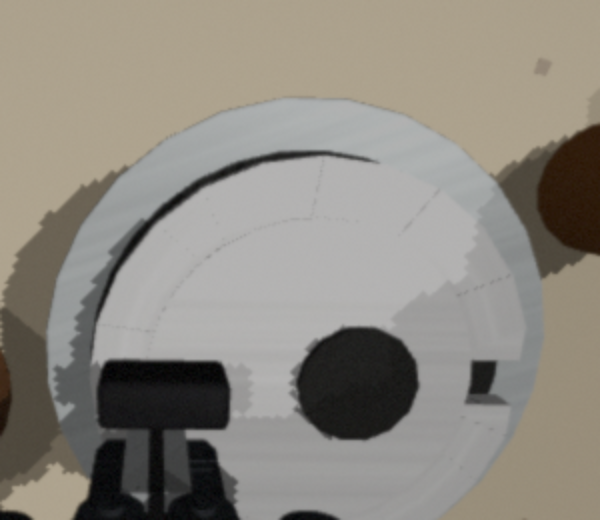

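The lid turns with the finger, with the rib fixed in the tool view. Continuing.

```bash
python3 -m crank '[{"grip":1,"offset":[3,-1,0],"angular":[0,0,4]},{"grip":1,"offset":[5.5,-2,0],"angular":[0,0,8]},{"grip":1,"offset":[8.5,-3,0],"angular":[0,0,12]},{"grip":1,"offset":[11,-3.5,0],"angular":[0,0,16]},{"grip":1,"offset":[14,-4,0],"angular":[0,0,20]},{"grip":1,"offset":[17,-4,0],"angular":[0,0,24]},{"grip":1,"offset":[20,-4,0],"angular":[0,0,28]},{"grip":1,"offset":[23,-3.5,0],"angular":[0,0,32]},{"grip":1,"offset":[26,-3,0],"angular":[0,0,36]},{"grip":1,"offset":[26,-3,0],"angular":[0,0,36]}]'
python3 - <<'E'
from h import *
import cv2
arc(range(4,41,4))
toolto([.5948,-.1169,.0925],155.5)
E
```

```text
t: 6.15
tcp_pos: [0.5451, -0.0902, 0.0925]
tool_rot: [0.672, 0.741, -0.0, 0.0]
force: [1.4, -0.6, 0.7]
finger_gap: 0.0
axis in tool [17.5 38.3  0. ] force tool [-0.7  1.4 -0.7]
4 [ 2.7 -1.1  0. ]
8 [ 5.5 -2.1  0. ]
12 [ 8.3 -2.8  0. ]
16 [11.2 -3.4  0. ]
20 [14.1 -3.7  0. ]
24 [17.1 -3.8  0. ]
28 [20.  -3.8  0. ]
32 [22.9 -3.5  0. ]
36 [25.8 -3.   0. ]
40 [28.7 -2.3  0. ]
t 6.15 tcp [ 0.5451 -0.0902  0.0925] yaw 95.57 force [ 1.4 -0.6  0.7] offset [-31.4  46.8   0.1]
rotvec [ 1.000e-02  5.000e-02 -5.993e+01]
```

Sixty degrees done. I'll push another 28°, then look.

```bash
python3 -m crank '[{"grip":1,"offset":[3,-1,0],"angular":[0,0,4]},{"grip":1,"offset":[5.5,-2,0],"angular":[0,0,8]},{"grip":1,"offset":[8.5,-3,0],"angular":[0,0,12]},{"grip":1,"offset":[11,-3.5,0],"angular":[0,0,16]},{"grip":1,"offset":[14,-4,0],"angular":[0,0,20]},{"grip":1,"offset":[17,-4,0],"angular":[0,0,24]},{"grip":1,"offset":[20,-4,0],"angular":[0,0,28]},{"grip":1,"offset":[20,-4,0],"angular":[0,0,28]}]'
python3 - <<'E'
from h import *
import cv2
arc(range(2,13,2))
toolto([.5948,-.1169,.0925],155.5)
d=vision.snapshot("wrist");cv2.imwrite("pics/j_wrist.png",cv2.resize(d["pixels"][40:300,200:500,::-1],None,fx=2,fy=2))
d=vision.snapshot("top");cv2.imwrite("pics/j_top.png",cv2.resize(d["pixels"][155:225,265:365,::-1],None,fx=8,fy=8,interpolation=cv2.INTER_CUBIC))
E
```

```text
t: 6.95
tcp_pos: [0.5386, -0.0704, 0.0923]
tool_rot: [0.831, 0.556, -0.0, -0.0]
force: [-0.1, -1.8, 1.0]
finger_gap: -0.001
axis in tool [17.6 39.1  0. ] force tool [-1.7  0.6 -1. ]
2 [ 1.4 -0.6  0. ]
4 [ 2.8 -1.1  0. ]
6 [ 4.2 -1.6  0. ]
8 [ 5.6 -2.1  0. ]
10 [ 7.1 -2.5  0. ]
12 [ 8.5 -2.8  0. ]
t 6.95 tcp [ 0.5386 -0.0704  0.0923] yaw 67.63 force [-0.1 -1.8  1. ] offset [-21.6  69.7  -0.3]
rotvec [-6.000e-02 -2.000e-02 -8.787e+01]
```

View pics/j_wrist.png

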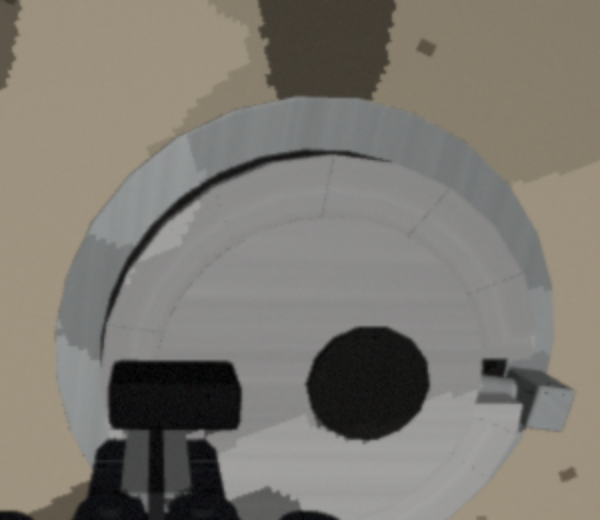

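View pics/j_top.png

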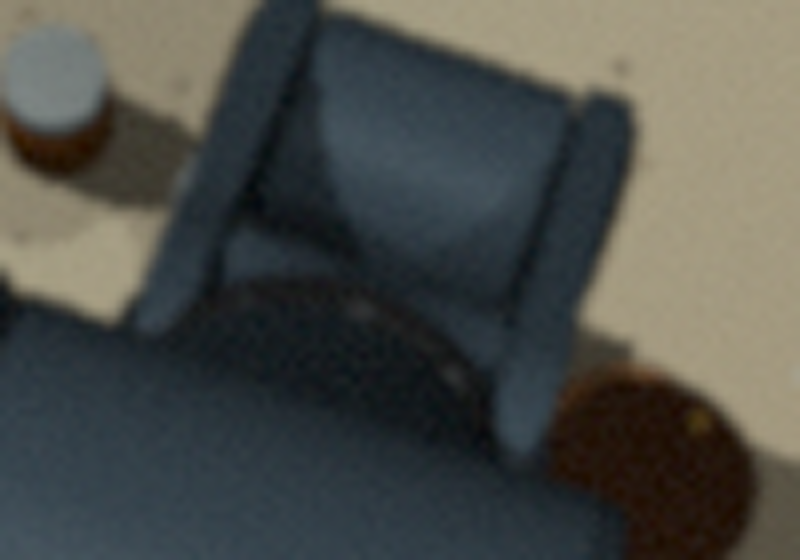

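Wrist view: the pin (490,388) now shows inside the notch (480–520, 358–403), sitting towards the lower side, so a few degrees clockwise remain. I'll push 4° more, then back off and rise for a clean measurement.

```bash
python3 -m crank '[{"grip":1,"offset":[1.5,-0.5,0],"angular":[0,0,2]},{"grip":1,"offset":[3,-1,0],"angular":[0,0,4]},{"grip":1,"offset":[3,-1,0],"angular":[0,0,4]},{"grip":1,"offset":[-2,-1,0],"angular":[0,0,4]},{"grip":1,"offset":[-9,-1,0],"angular":[0,0,4]},{"grip":1,"offset":[-15,-1,-10],"angular":[0,0,4]},{"grip":1,"offset":[-20,-1,-40],"angular":[0,0,4]},{"grip":1,"offset":[-25,-1,-60],"angular":[0,0,4]},{"grip":1,"offset":[-25,-1,-60],"angular":[0,0,4]},{"grip":1,"offset":[-25,-1,-60],"angular":[0,0,4]}]'
python3 - <<'E'
from h import *
import cv2,pickle
toolto([.5948,-.1169,.0925],155.5)
d=vision.snapshot("wrist");pickle.dump(d,open("w2.pkl","wb"));cv2.imwrite("pics/k_full.png",d["pixels"][:,:,::-1]);cv2.imwrite("pics/k_wrist.png",cv2.resize(d["pixels"][60:260,230:430,::-1],None,fx=3,fy=3,interpolation=cv2.INTER_CUBIC))
E
```

```text
t: 8.05
tcp_pos: [0.5284, -0.0935, 0.1529]
tool_rot: [0.851, 0.526, 0.0, 0.0]
force: [0.1, 0.6, -0.5]
finger_gap: 0.002
t 8.05 tcp [ 0.5284 -0.0935  0.1529] yaw 63.45 force [ 0.1  0.6 -0.5] offset [ 8.7 69.8 60.5]
rotvec [ 6.000e-02  4.000e-02 -9.205e+01]
```

View pics/k_wrist.png

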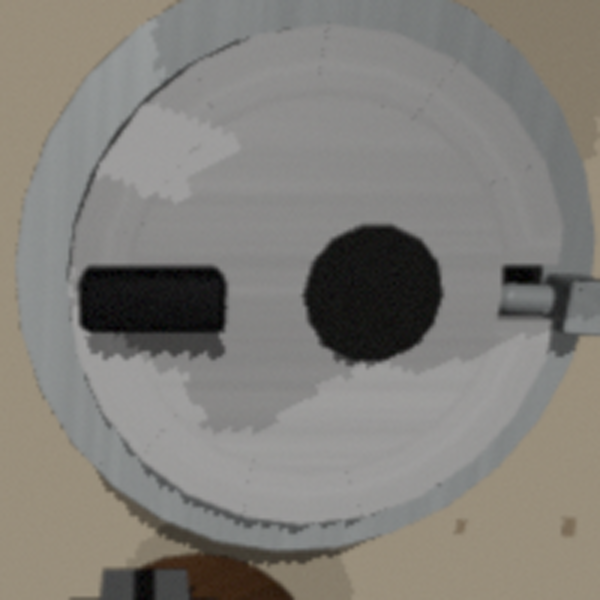

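View pics/k_full.png

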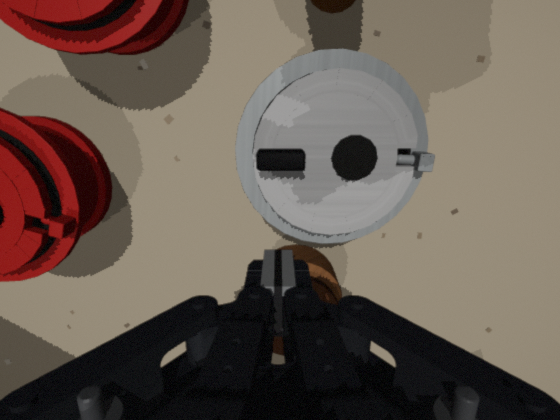

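```bash
python3 - <<'E'
import cv2
a=cv2.imread("pics/k_full.png")[130:190,370:450]
cv2.imwrite("pics/l.png",cv2.resize(a,None,fx=10,fy=10,interpolation=cv2.INTER_CUBIC))
E
```

```text
(no output)
```

View pics/l.png

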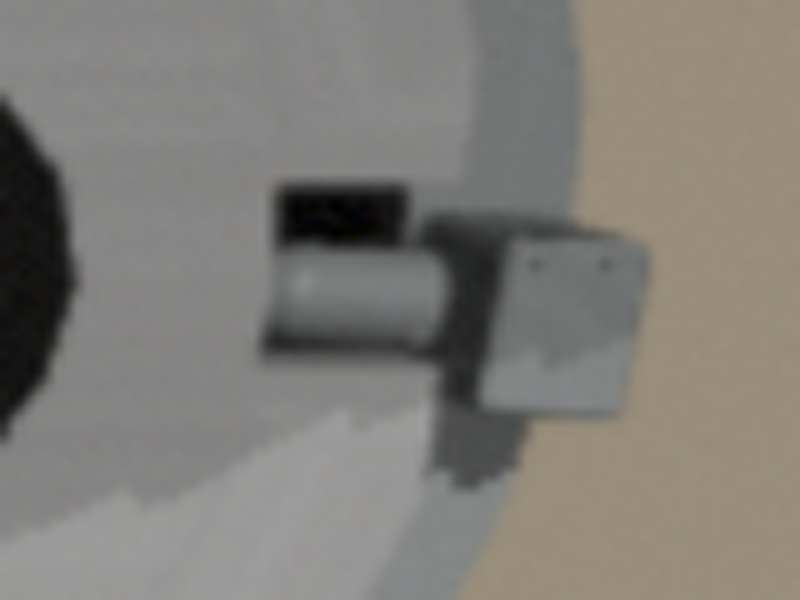

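```bash
python3 - <<'E'
from h import *
import pickle
d=pickle.load(open("w2.pkl","rb"))
o=(370,130)
P=lambda x,y,z:ray(d,370+(x+.5)/10-.5,130+(y+.5)/10-.5,z)
Q=lambda x,y,z:ray(d,230+(x+.5)/3-.5,60+(y+.5)/3-.5,z)
ni=P(273,269,.086);post=P(567,326,.085);pin=P(365,293,.0755);pad=Q(373,292.5,.0895)
lid=Q(315,274,.086)
ang=lambda v:np.degrees(np.arctan2(v[1],v[0])).round(2)
print("notch",ni.round(4),"post",post.round(4),"pin",pin.round(4),"pad",pad.round(4))
ribs=Q(152,267,.104); ribt=Q(152,290,.104); print('rib',ribs.round(4),ribt.round(4))
nd=ang(ni-pad);print("notch dir",nd,"len",np.hypot(*(ni-pad)[:2]))
u=np.array([np.cos(np.radians(nd)),np.sin(np.radians(nd))])
for c in (pad[:2]-.012*u,ni[:2]-.042*u,np.array([.5815,-.069])):
  print("c",c,"notch",ang(ni[:2]-c),"post",ang(post[:2]-c),np.hypot(*(post[:2]-c)),"pin",ang(pin[:2]-c),np.hypot(*(pin[:2]-c)))
ed=[P(512,236,.085),P(650,243,.085),P(622,415,.085),P(482,408,.085)]
print("post edges",ang(ed[1]-ed[0]),ang(ed[2]-ed[3]),ang(ed[0]-ed[3])-90,ang(ed[1]-ed[2])-90)
E
```

```text
notch [ 0.6186 -0.0863  0.086 ] post [ 0.635  -0.0988  0.085 ] pin [ 0.6266 -0.0937  0.0755] pad [ 0.5928 -0.0734  0.0895]
rib [ 0.5532 -0.0458  0.104 ] [ 0.5512 -0.0499  0.104 ]
notch dir -26.52 len 0.02892216133692528
c [ 0.58202806 -0.06802205] notch -26.52 post -30.16 0.06130827331971645 pin -29.9 0.05146292913604339
c [ 0.58106285 -0.06754236] notch -26.52 post -30.1 0.06238386147153047 pin -29.83 0.05253882662783096
c [ 0.5815 -0.069 ] notch -24.97 post -29.12 0.06128352537639458 pin -28.66 0.05144516092110573
post edges -29.39 -29.39 -29.21 -27.82
```

The notch is at -26.5° and the pin/post at about -29.5° (radii 61.3 and 51.5 mm are right), so about 3.2° is left. Going back down behind the rib for the small push.

```bash
python3 -m crank '[{"grip":1,"offset":[5,-3,20],"angular":[0,0,3]},{"grip":1,"offset":[10,-3,45],"angular":[0,0,3]},{"grip":1,"offset":[14,-3,60],"angular":[0,0,3]},{"grip":1,"offset":[18,-3,60],"angular":[0,0,3]},{"grip":1,"offset":[23,-3,60],"angular":[0,0,3]},{"grip":1,"offset":[26,-3,60],"angular":[0,0,3]},{"grip":1,"offset":[28,-3,60],"angular":[0,0,3]},{"grip":1,"offset":[30,-3,60],"angular":[0,0,3]},{"grip":1,"offset":[30,-3,60],"angular":[0,0,3]},{"grip":1,"offset":[30,-3,60],"angular":[0,0,3]}]'
python3 -m crank '[{"grip":1,"offset":[-5,0,0],"angular":[0,0,0]},{"grip":1,"offset":[-12,0,0],"angular":[0,0,0]},{"grip":1,"offset":[-18,0,-10],"angular":[0,0,0]},{"grip":1,"offset":[-23,0,-40],"angular":[0,0,0]},{"grip":1,"offset":[-28,0,-60],"angular":[0,0,0]},{"grip":1,"offset":[-28,0,-60],"angular":[0,0,0]},{"grip":1,"offset":[-28,0,-60],"angular":[0,0,0]}]'
python3 - <<'E'
from h import *
import cv2,pickle
toolto([.5948,-.1169,.0925],155.5)
d=vision.snapshot("wrist");pickle.dump(d,open("w3.pkl","wb"));cv2.imwrite("pics/m_full.png",d["pixels"][:,:,::-1])
a=d["pixels"][120:180,320:400,::-1] if 0 else d["pixels"][125:190,360:445,::-1]
cv2.imwrite("pics/m.png",cv2.resize(a,None,fx=9,fy=9,interpolation=cv2.INTER_CUBIC))
cv2.imwrite("pics/m3.png",cv2.resize(d["pixels"][60:260,230:430,::-1],None,fx=3,fy=3,interpolation=cv2.INTER_CUBIC))
E
```

```text
t: 9.1
tcp_pos: [0.5393, -0.065, 0.0927]
tool_rot: [0.864, 0.504, 0.0, 0.0]
force: [-0.5, -0.4, 0.7]
finger_gap: -0.001
t: 9.8
tcp_pos: [0.5253, -0.0898, 0.153]
tool_rot: [0.864, 0.503, 0.0, 0.001]
force: [-0.8, 0.0, -0.0]
finger_gap: 0.001
t 9.8 tcp [ 0.5253 -0.0898  0.153 ] yaw 60.43 force [-0.8  0.  -0. ] offset [10.7 73.7 60.6]
rotvec [ 7.000e-02  5.000e-02 -9.507e+01]
```

View pics/m.png

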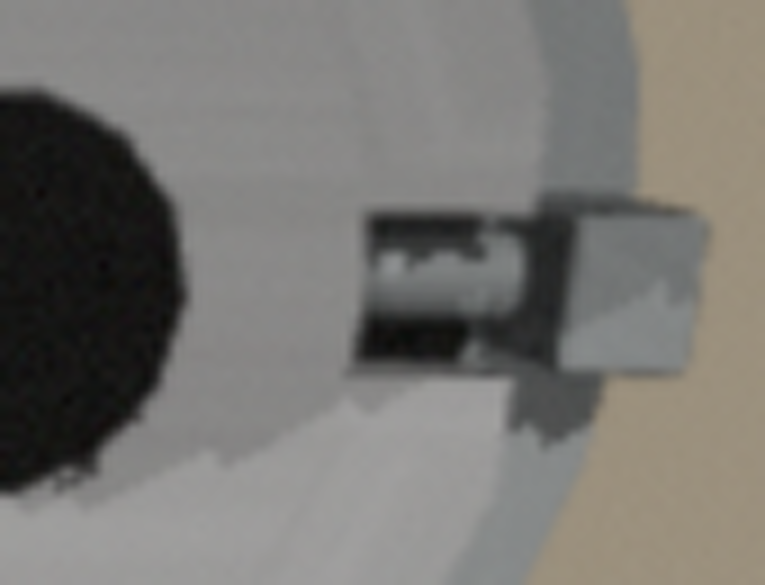

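View pics/m3.png

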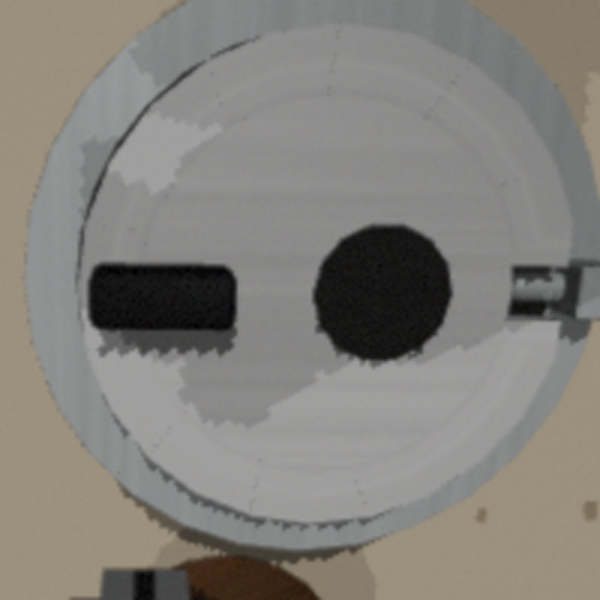

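```bash
python3 - <<'E'
from h import *
import pickle
d=pickle.load(open("w3.pkl","rb"))
P=lambda x,y,z:ray(d,360+(x+.5)/9-.5,125+(y+.5)/9-.5,z)
Q=lambda x,y,z:ray(d,230+(x+.5)/3-.5,60+(y+.5)/3-.5,z)
ni=P(360,292,.086);post=P(634,294.5,.085);pin=P(435,285,.0755);pad=Q(383,292.5,.0895)
ang=lambda v:np.degrees(np.arctan2(v[1],v[0])).round(2)
nd=ang(ni-pad);print("notch dir",nd,"len",np.hypot(*(ni-pad)[:2]))
u=np.array([np.cos(np.radians(nd)),np.sin(np.radians(nd))])
for c in (pad[:2]-.012*u,ni[:2]-.042*u,np.array([.5818,-.068])):
  print("c",c,"notch",ang(ni[:2]-c),"post",ang(post[:2]-c),np.hypot(*(post[:2]-c)),"pin",ang(pin[:2]-c))
s=manip.sense();print(pad); toolto([pad[0],pad[1],.12],None)
E
```

```text
notch dir -30.26 len 0.028606169684386305
c [ 0.58214311 -0.06810517] notch -30.26 post -30.32 0.061114887405604196 pin -31.11
c [ 0.58093811 -0.06740464] notch -30.26 post -30.31 0.06250871501310094 pin -31.09
c [ 0.5818 -0.068 ] notch -30.15 post -30.24 0.061464214837349256 pin -31.01
[ 0.59250808 -0.07415226  0.0895    ]
t 9.85 tcp [ 0.5248 -0.0894  0.1523] yaw 60.45 force [-0.1  0.4 -0.1] offset [46.6 51.4 32.3]
```

Notch at -30.3° against the post at -30.3° and the pin at -31.1°, well within the ±2.9° play. Now I move over the pad at (0.5925, -0.0742).

```bash
python3 -m crank '[{"grip":1,"offset":[12,13,0],"angular":[0,0,0]},{"grip":1,"offset":[30,33,0],"angular":[0,0,0]},{"grip":1,"offset":[46.5,51.5,0],"angular":[0,0,0]},{"grip":1,"offset":[46.5,51.5,20],"angular":[0,0,0]},{"grip":1,"offset":[46.5,51.5,45],"angular":[0,0,0]},{"grip":1,"offset":[46.5,51.5,57],"angular":[0,0,0]},{"grip":1,"offset":[46.5,51.5,57],"angular":[0,0,0]},{"grip":1,"offset":[46.5,51.5,57],"angular":[0,0,0]}]'
python3 - <<'E'
from h import *
import cv2
toolto([.5925,-.0742,.0895])
d=vision.snapshot("wrist");cv2.imwrite("pics/n.png",cv2.resize(d["pixels"][100:300,150:450,::-1],None,fx=2,fy=2))
E
```

```text
t: 10.65
tcp_pos: [0.5929, -0.0742, 0.095]
tool_rot: [0.864, 0.504, -0.0, -0.0]
force: [0.9, 0.4, 0.2]
finger_gap: -0.003
t 10.65 tcp [ 0.5929 -0.0742  0.095 ] yaw 60.48 force [0.9 0.4 0.2] offset [-0.2 -0.3  5.5]
```

View pics/n.png

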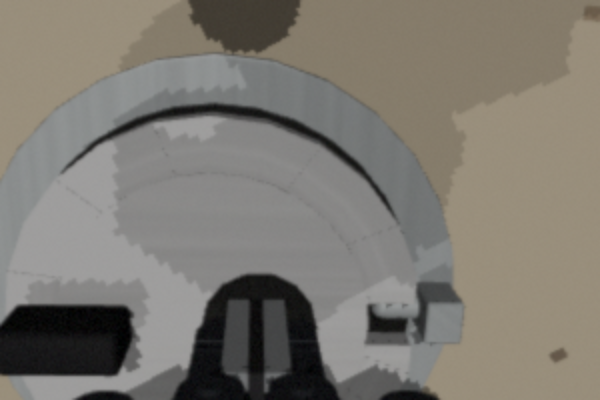

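Tip is over the pad, clear of rib (65,340) and post (440,315). Pressing in steps, watching the force.

```bash
python3 -m crank '[{"grip":1,"offset":[0,0,3],"angular":[0,0,0]},{"grip":1,"offset":[0,0,5],"angular":[0,0,0]},{"grip":1,"offset":[0,0,7],"angular":[0,0,0]},{"grip":1,"offset":[0,0,8],"angular":[0,0,0]},{"grip":1,"offset":[0,0,8],"angular":[0,0,0]}]'
python3 -m crank '[{"grip":1,"offset":[0,0,1],"angular":[0,0,0]},{"grip":1,"offset":[0,0,2],"angular":[0,0,0]},{"grip":1,"offset":[0,0,2],"angular":[0,0,0]}]'
```

```text
t: 11.2
tcp_pos: [0.5934, -0.0743, 0.088]
tool_rot: [0.864, 0.504, 0.0, 0.0]
force: [-1.2, -0.5, 4.0]
finger_gap: -0.001
t: 11.5
tcp_pos: [0.5934, -0.0743, 0.0858]
tool_rot: [0.864, 0.504, 0.0, 0.0]
force: [-0.1, -0.5, 4.2]
finger_gap: 0.001
```

The lid is already 3.7 mm down at about 4 N, past the 1 mm pin stop, so the notch is engaging. Continuing.

```bash
python3 -m crank '[{"grip":1,"offset":[0,0,1],"angular":[0,0,0]},{"grip":1,"offset":[0,0,2],"angular":[0,0,0]},{"grip":1,"offset":[0,0,3],"angular":[0,0,0]},{"grip":1,"offset":[0,0,3],"angular":[0,0,0]}]'
python3 -m crank '[{"grip":1,"offset":[0,0,1],"angular":[0,0,0]},{"grip":1,"offset":[0,0,2],"angular":[0,0,0]},{"grip":1,"offset":[0,0,2],"angular":[0,0,0]}]'
```

```text
t: 11.9
tcp_pos: [0.5934, -0.0744, 0.0826]
tool_rot: [0.864, 0.504, 0.0, 0.0]
force: [0.1, -1.7, 4.5]
finger_gap: 0.002
t: 12.2
tcp_pos: [0.5935, -0.0744, 0.0814]
tool_rot: [0.864, 0.504, 0.0, 0.0]
force: [-1.5, -0.1, 9.5]
finger_gap: -0.002
```

Bottoming out at 0.0814 (expected 0.0815), with the force rising. One more small press to be sure, then lift off.

```bash
python3 -m crank '[{"grip":1,"offset":[0,0,1],"angular":[0,0,0]},{"grip":1,"offset":[0,0,2],"angular":[0,0,0]},{"grip":1,"offset":[0,0,2],"angular":[0,0,0]}]'
python3 -m crank '[{"grip":1,"offset":[0,0,-6],"angular":[0,0,0]},{"grip":1,"offset":[0,0,-20],"angular":[0,0,0]},{"grip":1,"offset":[0,0,-50],"angular":[0,0,0]},{"grip":1,"offset":[-20,-20,-80],"angular":[0,0,0]},{"grip":1,"offset":[-45,-50,-100],"angular":[0,0,0]},{"grip":1,"offset":[-45,-50,-130],"angular":[0,0,0]},{"grip":1,"offset":[-45,-50,-130],"angular":[0,0,0]},{"grip":1,"offset":[-45,-50,-130],"angular":[0,0,0]}]'
python3 - <<'E'
from h import *
import cv2,pickle
d=vision.snapshot("wrist");pickle.dump(d,open("w4.pkl","wb"));cv2.imwrite("pics/p_full.png",d["pixels"][:,:,::-1])
d=vision.snapshot("scene");cv2.imwrite("pics/p_scene.png",cv2.resize(d["pixels"][130:330,60:460,::-1],None,fx=2,fy=2))
E
```

```text
t: 12.5
tcp_pos: [0.5936, -0.0744, 0.0811]
tool_rot: [0.864, 0.504, 0.001, 0.001]
force: [-3.4, 1.2, 19.2]
finger_gap: 0.001
t: 13.3
tcp_pos: [0.5279, -0.089, 0.2091]
tool_rot: [0.864, 0.504, 0.001, 0.001]
force: [-0.7, -0.1, -0.7]
finger_gap: 0.001
```

View pics/p_full.png

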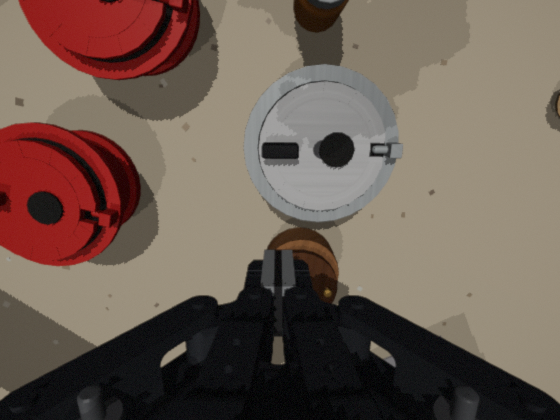

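View pics/p_scene.png

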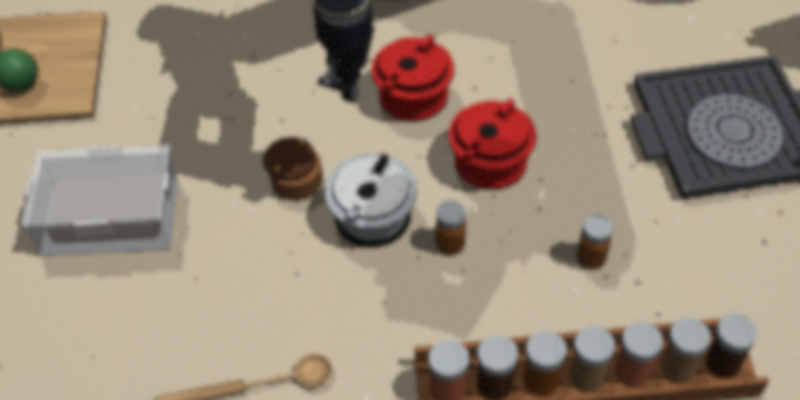

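The wrist view shows the pin in the notch at (380,149), with the rib opposite at (280,150). In the scene view the lid sits flush and the neighbours are where they were. The arm is clear, so I'm handing in.

```bash
python3 - <<'E'
from h import *
s=manip.sense();print(s["t"],s["tcp_pos"],abs(s["qd"]).max(),s["force"])
print(manip.sign_off())
E
```

```text
13.4 [ 0.52718081 -0.08853606  0.20758037] 0.013950051064598321 [0.01188663 0.3128646  0.30425972]
the job is handed in; nothing more can be done
None
```

The steel grinder is closed: I pushed its rib about 95° clockwise until the notch stood over the pin, then pressed the pad straight down until the lid seated. The job was handed in at 13.4 s.

- **Alignment before pressing:** the notch measured -30.3°, the post -30.3° and the pin about -31.1°, against ±2.9° of play.
- **Seating:** the lid went down at about 4 N. It stopped with the fingertip at z = 81.4 mm, against 81.5 mm expected for a seated pad. Force then rose to 19 N over a last 0.3 mm, which I took as fully seated.
- **After lifting clear:** the images show the pin in the notch and the lid flush. The salt cellar, jars, box and pot holder look unmoved, judged by eye only. The tool touches nothing, with measured force near 0.
- **Disagreement:** the scene and top cameras differed by about 5 mm on the lid centre, and their pin angles (-33° to -35°) differed from the wrist camera's -30°. I used the wrist camera, and the fit bore it out.

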